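# Close up the tool box: inner board down, then the lid

## Robot

A 7-joint arm with a two-finger parallel gripper is mounted at the origin on a cart in front of the work surface, level with it; the furniture and walls round the work are solid. World frame = base frame: x ahead of the robot, y to its left, z up, the work surface at z = 0. Lengths are in m, angles in rad, forces in N, time in s.
With the tool pointing down it reaches from about 0.4 to 0.9 m from the base axis. Payload 5.5 kg.
Tool frame: the origin (TCP) lies midway between the tips of the shut fingers; the grasp point (between the pads) lies 19 mm behind it; z points along the fingers, x is the direction in which the jaws open and shut, and the axes are right-handed (so a half turn about z gives the same grasp; the last joint's range is limited). The gripper opens to 85 mm and grips with 20 to 120 N. Pads are 22 mm wide; open, the fingers measure 114 mm over their backs; the gripper's body (76 mm by 85 mm) begins 54 mm behind the grasp point. The pads swing forward as they close: fully open they stand 13 mm farther back than shut.
Start: joints at [1.562, 0.501, -0.427, 1.55, 0.221, 1.138, -0.21], TCP at [0.175, -0.626, 0.231] pointing down, gripper open.
Joint ranges: [-2.88, 2.88], [-0.31, 2.03], [-1.54, 1.56], [0.2, 2.42], [-1.41, 4.55], [0.19, 2.02], [-2.57, 2.57]. Speed limits (rad/s): [2.57, 2.57, 3.14, 3.14, 3.14, 3.14, 3.14].

## Interface

Orientations are given as a unit quaternion [x, y, z, w].
In Python, from cell import r gives the robot as it stands.
- The arm moves only by the tool carry_out, never from a script. Its argument "moves" is one flat list of numbers, 7 for each row, row after row: the shift along the tool's x, y, z in m, then the turn, a rotation vector about the tool's x, y, z in rad, then the opening, from 0 (shut) to 1 (fully open). A call has 1 to 5 rows; each row shifts and turns the commanded pose from where the row before left it, along the tool's axes as they then stand; what a row does not reach is not made up. A row lasts 1/8 s, in which the tool goes at most 62.5 mm and 10.7 degrees, less where a joint would pass 70% of its speed; a pose out of reach is approached as far as the arm can. A call is refused whole if a number of a shift passes 0.0625 or a number of a turn 0.188, either way. A call with a gripper value outside its range is refused whole. The fingers move at their own pace and stop on an object; "newtons" is the grip in N (left out, the last holds). Time passes only in rows, so rows that do not move let the fingers close. It gives the time, the measured TCP pose, the force and the opening at its end, in the units of the state.
- r.observe(): the state, without advancing time (a new reading comes with each control period).
- r.get_image(name): name is "scene" or "top" or "wrist"; returns (picture, depth): 400x640x3 uint8, blue, green, red; 400x640 float32, m along the optical axis (not along the pixel's ray), 0 where there is no reading.
- r.get_calibration(name): a dict with "camera_matrix" (3x3 intrinsics, pixels), "pose" (4x4, takes a point from camera to world coordinates). Camera axes: x right, y up, looking along -z (the intrinsics and any distortion apply to the point x, -y, -z); pixel columns grow to the right and rows downward; lengths in m; the calibration is good to about 2 mm. The wrist camera is an equidistant fisheye: a pixel r from the principal point sees the ray r / f radians off the axis. A picture is of the moment at which its call begins: read the wrist's pose just before it. get_calibration takes no time and is no camera call; for the wrist camera it gives the pose at the moment of the call.
- r.finish_job(): hands the job in, once; it reports no verdict.
Trained networks look in the newest picture that a camera, given by its name, has taken for a name from the list of things; names that differ only in an ending like _2 or _b are one class to them, and where a whole thing is asked for, a point or a joint stands for the part that bears it (a point fixed in the world has none). Each returns a list of dicts, best first, with "confidence" (0 to 1); they miss things now and then, are a little off and sometimes report something else, mostly with a low value. They report only what shows in the picture. A call takes as long as a camera call.
- r.silhouettes(camera, label): "pixels" (400x640 bool, what is visible of it).
- r.mark_of(camera, label): "position" ([x, y, z] in m, in world coordinates, good to about 4 mm: a listed point, or the origin of a listed thing).
The state is a dict: "t": time; "joint_pos": joint angles; "qd": joint speeds; "joint_efforts": joint torques, N m; "tcp_pos": TCP position; "tcp_rot": TCP orientation; "wrist_force": force on the tool from outside, world axes, zero at the start; "ft_torque": the same for the moment, N m; "width": finger opening in m.
Only numpy, scipy, OpenCV 4.12 (cv2) and the standard library are available. Lean on these libraries where they do the work, as an engineer would, in place of code of your own. Each camera call takes 0.05 s, during which the arm holds its last target.

## Task

Close up the open wooden tool box: first push the upright inner board down flat over its compartment, then push the lid over and press it fully shut. Fingertips are enough and nothing needs gripping: pick nothing up, leave the things in the box inside it, and do not disturb the tools standing around.

Things in the scene. Friction and masses are not known exactly. Their poses are not given: they have to be found in the camera images.
- toolbox: fixed wooden box, dark walls, pale lid, 150 x 230 mm (own x -70 to 80, y -115 to 115 mm), walls 9 mm thick, rim 66 mm high. Origin: under its centre, on the bench. x points from its front to its back (lid hinge), y to its left seen from the front, z up. Inside, a partition at y = 20 mm, its top 47 mm high, parts the left compartment (holding a tin) from the right part (holding a wood block)
- toolbox_lid (a joint): lid angle, rad: 0 fully shut, 1.57 upright, up to 1.83 leaning back. Starts open, upright or leaning back. Friction hinges keep it where it is left: pushing it over takes about 2 N near its free edge; it must be pressed all the way down (about 1 to 3 N). It cannot pass the upright inner board
- lid_hinge (a point): middle of the lid's hinge line, at x = 82, z = 67.5 mm in the box's frame; the line runs along the box's y. The lid is a pale board 234 mm wide along y, 10 mm thick, reaching 155 mm from this line, with a 12 x 60 mm lip beyond in the middle; shut, its top is 77 mm above the bench
- lid_back (a point): point on the lid's outer face (behind it while it stands open, on top when shut), in the middle of its width, 70 mm from the hinge line
- flap (a joint): angle of the inner board, rad: 0 = folded down flat over the left compartment, resting on the partition; 1.57 = standing upright; at most 1.66. Starts about upright. Its hinge has friction, so it stays where it is left: it takes about 1 N near its free edge to fold and must be pushed all the way down
- flap_hinge (a point): middle of the hinge line of the inner board, on the inside of the box's left wall: x = 4.5, y = 102, z = 50 mm in the box's frame; the line runs along the box's x
- flap_edge (a point): middle of the free edge of the inner board, 82 mm from its hinge line. The board is pale wood, 122 mm wide along the box's x, 6 mm thick; folded down it reaches from the left wall to the partition and its top is 53 mm above the bench, 13 mm below the rim; upright its edge is 132 mm above the bench
- wax_tin: round green and silver tin, 72 mm wide, 27 mm high, loose in the left compartment, under the inner board; origin at the centre of its underside
- wood_block: plain brown wood block 40 x 70 x 22 mm, loose in the right front compartment; origin at the centre of its underside
- amber_jar: small amber jar with a black cap, 46 mm wide, 59 mm high, stands to the right of the box; origin at the centre of its underside; to be left alone
- marking_gauge: wooden marking gauge, 60 x 200 x 70 mm, lies further to the right; origin at the centre of its underside; to be left alone
- glue: white glue bottle, 46 mm wide, 101 mm high, stands to the left of the box; origin at the centre of its underside; to be left alone
- sanding_block: cork sanding block, 62 x 107 x 27 mm, lies to the left of the box; origin at the centre of its underside; to be left alone
- black_jar: small round black tin, 54 mm wide, 50 mm high, stands behind the box inside the wooden frames (66 mm high) that lie on the bench; origin at the centre of its underside; to be left alone

How it is judged:
On the way, in this order (a step that is already met when the one before it is completed fails the run):
1. the inner board is folded down flat while the lid is still open (value of joint flap below 0.09 rad and value of joint toolbox_lid above 1 rad), for 0.2 s.
2. the lid is shut over it (value of joint toolbox_lid below 0.05 rad and value of joint flap below 0.09 rad), for 0.2 s.
At the end, for the whole second after the job is handed in: The inner board is down within 0.09 rad (7 mm at its free edge), the lid shut within 0.05 rad (8 mm at its lip), and tin and block still lie on the floor of the box (all of step 2 and z of each of wax_tin, wood_block in the frame of toolbox below 0.02 m); the robot touches nothing.
It fails at once if a thing in the box was lifted more than 20 mm (z of any of wax_tin, wood_block in the frame of toolbox above 0.027 m).
It fails at once if a bystander was moved more than 30 mm or picked up (distance of any of amber_jar, marking_gauge, glue, sanding_block, black_jar from where it was at the start of the episode above 0.03 m).
It also fails if it takes over 51 s, if anything falls off the work surface, if the arm or the gripper's body presses on something with over 40 N, if the wrist force passes 120 N, or if a joint passes its speed limit or range.

## Working session

There is one attempt and no reset: what is moved stays moved. The work goes in short steps, Python scripts to look and compute and a tool call to move; the robot and the scene stay as the last step left them, time stands still between calls to the robot, and variables do not carry over. Pictures are saved under pics/ and viewed, and the job is handed in when it is done.

Besides the shell and the picture viewer there is one more tool, called after "Emit:" by a JSON object that holds its "fn" and its "kwargs". carry_out: Moves the arm, as the interface text tells. Its arguments: {"type":"object","properties":{"moves":{"type":"array","items":{"type":"number"}},"newtons":{"type":"number"}},"required":["moves"]}

```bash
mkdir -p pics; ls
python3 - <<'E'
from cell import r
import cv2,numpy as np
s=r.observe(); print(s)
for c in ["scene","top"]:
    im,d=r.get_image(c); cv2.imwrite(f"pics/{c}0.png",im)
    k=r.get_calibration(c); print(c,np.round(k["camera_matrix"],1).tolist(),np.round(k["pose"],3).tolist())
    for n in ["toolbox","lid_hinge","lid_back","flap_hinge","flap_edge","wax_tin","wood_block","amber_jar","marking_gauge","glue","sanding_block","black_jar"]:
        m=r.mark_of(c,n); print(c,n,[(np.round(q["position"],3).tolist(),round(q["confidence"],2)) for q in m[:2]])
print(r.observe()["t"])
E
```

```text
pics
{'t': 0.0, 'joint_pos': array([ 1.5621892 ,  0.50187402, -0.42680814,  1.55145398,  0.22079276,
        1.13829739, -0.21033001]), 'qd': array([-2.28805143e-05, -8.29615161e-04, -1.19854756e-04, -6.87530049e-05,
        2.47737600e-04,  2.07677088e-04,  1.03710302e-03]), 'joint_efforts': array([ 3.42112808e-04, -5.69516695e+01, -5.81624866e+00, -2.80939329e+01,
        1.06859251e-02,  1.18951080e-02, -1.06325513e-05]), 'tcp_pos': array([ 0.17429041, -0.62547178,  0.23024278]), 'tcp_rot': array([ 7.96400494e-01, -6.04768781e-01, -7.59264731e-04, -6.31347912e-04]), 'wrist_force': array([ 0.22634286, -0.01452726,  0.20560268]), 'ft_torque': array([0.01045437, 0.00773819, 0.00520123]), 'width': 0.08552316466910145}
scene [[482.9, 0.0, 320.0], [0.0, 482.9, 203.7], [0.0, 0.0, 1.0]] [[-0.496, 0.662, -0.561, -0.26], [-0.868, -0.376, 0.324, 0.52], [0.003, 0.648, 0.762, 1.128], [0.0, 0.0, 0.0, 1.0]]
scene toolbox [([0.384, 0.249, 0.001], 0.76)]
scene lid_hinge [([0.461, 0.285, 0.068], 0.69)]
scene lid_back [([0.483, 0.285, 0.134], 0.95)]
scene flap_hinge [([0.353, 0.346, 0.051], 0.7), ([
[... 662 characters left out ...]
oolbox [([0.381, 0.25, 0.004], 0.9)]
top lid_hinge [([0.462, 0.272, 0.07], 0.97), ([0.353, 0.35, 0.134], 0.57)]
top lid_back [([0.481, 0.285, 0.137], 0.86)]
top flap_hinge [([0.35, 0.344, 0.047], 0.62)]
top flap_edge [([0.353, 0.351, 0.134], 0.68)]
top wax_tin [([0.391, 0.32, 0.013], 0.67)]
top wood_block [([0.382, 0.251, 0.002], 0.69), ([0.369, 0.219, 0.005], 0.64)]
top amber_jar [([0.456, -0.191, -0.0], 0.64), ([0.387, 0.318, 0.01], 0.36)]
top marking_gauge [([0.404, -0.335, 0.001], 0.67)]
top glue [([0.406, -0.337, 0.002], 0.72), ([0.488, 0.487, -0.001], 0.62)]
top sanding_block [([0.358, 0.494, -0.002], 0.7)]
top black_jar [([0.69, 0.237, 0.001], 0.56), ([0.461, 0.278, 0.065], 0.49)]
1.3
```

View pics/scene0.png

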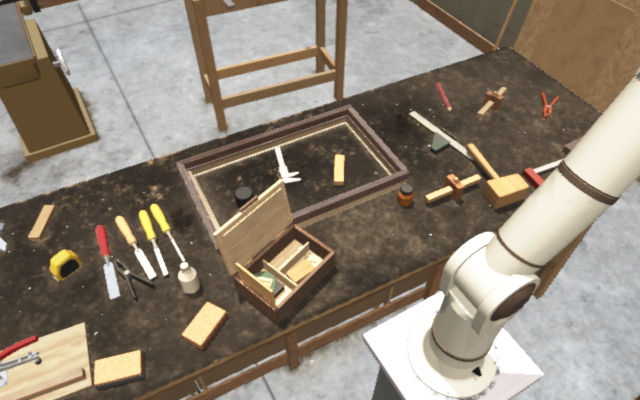

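View pics/top0.png

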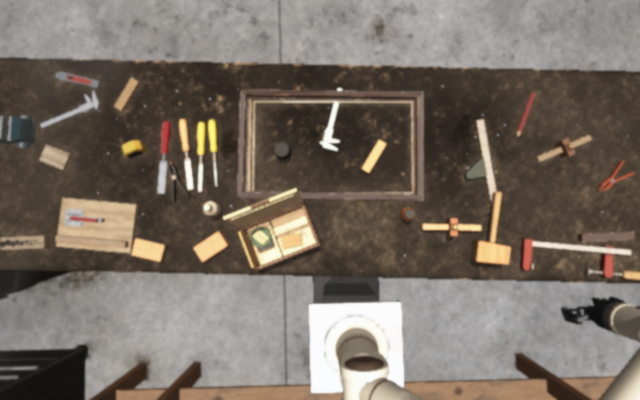

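The scene view shows the box at about (285,270), its lid open and leaning back, and the flap upright at about (258,280). In the top view the box is at about (278,235), with its left and back sides clear. I'll start the swing over to the box.

Emit:
{"fn": "carry_out", "kwargs": {"moves": [-0.002,-0.055,-0.012,0,0,-0.09,0,-0.003,-0.056,-0.012,0,0,-0.09,0,-0.003,-0.056,-0.012,0,0,-0.09,0,-0.003,-0.056,-0.012,0,0,-0.09,0,-0.003,-0.056,-0.012,0,0,-0.09,0]}}

```text
t: 1.92
tcp_pos: [0.4187, -0.4917, 0.2917]
tcp_rot: [0.912, -0.411, 0.0, 0.0]
wrist_force: [-0.1, -0.0, -0.7]
width: 0.0001
```

```bash
cat > h.py <<'E'
from cell import r
import numpy as np
from scipy.spatial.transform import Rotation as R
def st():
    s=r.observe(); rot=R.from_quat(s["tcp_rot"]); x=rot.apply([1,0,0]); z=rot.apply([0,0,1])
    print("t",round(s["t"],2),"p",np.round(s["tcp_pos"],3),"yaw",round(np.degrees(np.arctan2(x[1],x[0])),1),"z",np.round(z,3),"F",np.round(s["wrist_force"],1),"q",np.round(s["joint_pos"],2),"w",round(s["width"],3))
    return s
E
python3 -c "
from h import *
st()"
```

```text
t 1.93 p [ 0.419 -0.492  0.292] yaw -48.5 z [ 0. -0. -1.] F [-0.1 -0.  -0.7] q [ 1.24  0.47 -0.6   1.49  0.27  1.26 -0.23] w 0.0
```

Emit:
{"fn": "carry_out", "kwargs": {"moves": [-0.01,-0.057,0,0,0,-0.09,0,-0.01,-0.057,0,0,0,-0.09,0,-0.01,-0.056,0,0,0,-0.09,0,-0.01,-0.056,0,0,0,-0.09,0,-0.01,-0.055,0,0,0,-0.09,0]}}

```text
t: 2.55
tcp_pos: [0.5523, -0.2418, 0.2915]
tcp_rot: [0.98, -0.197, 0.0, 0.0]
wrist_force: [0.9, 0.1, 0.0]
width: 0.0001
```

Emit:
{"fn": "carry_out", "kwargs": {"moves": [-0.01,-0.055,0,0,0,-0.09,0,-0.01,-0.055,0,0,0,-0.09,0,-0.01,-0.054,0,0,0,-0.09,0,-0.01,-0.053,0,0,0,-0.09,0,-0.01,-0.052,0,0,0,-0.09,0]}}

```text
t: 3.18
tcp_pos: [0.5617, 0.0293, 0.2915]
tcp_rot: [1.0, 0.027, 0.0, -0.0]
wrist_force: [0.4, 0.6, 0.5]
width: -0.0
```

Run:
```python
from h import *
import cv2
st()
im,d=r.get_image("wrist"); cv2.imwrite("pics/w1.png",im)
for n in ["toolbox","lid_hinge","lid_back","flap_hinge","flap_edge","wax_tin"]:
    m=r.mark_of("wrist",n); print(n,[(np.round(q["position"],3).tolist(),round(q["confidence"],2)) for q in m[:2]])
```

```text
t 3.17 p [0.562 0.029 0.292] yaw 3.1 z [ 0.001  0.    -1.   ] F [0.4 0.6 0.5] q [ 0.64  0.4  -0.95  1.69  0.34  1.23 -0.34] w -0.0
toolbox [([0.382, 0.252, 0.002], 0.72), ([0.457, -0.189, 0.003], 0.42)]
lid_hinge []
lid_back []
flap_hinge []
flap_edge [([0.383, 0.25, 0.0], 0.71)]
wax_tin []
```

Emit:
{"fn": "carry_out", "kwargs": {"moves": [-0.036,-0.046,0,0,0,-0.06,0,-0.034,-0.048,0,0,0,-0.06,0,-0.032,-0.05,0,0,0,-0.06,0,-0.03,-0.052,0,0,0,-0.06,0,-0.028,-0.053,0,0,0,-0.055,0]}}

```text
t: 4.15
tcp_pos: [0.3609, 0.246, 0.2915]
tcp_rot: [0.985, 0.171, 0.0, 0.0]
wrist_force: [0.0, 0.6, -0.6]
width: -0.0002
```

Run:
```python
from h import *
import cv2
st()
im,d=r.get_image("wrist"); cv2.imwrite("pics/w2.png",im)
for n in ["toolbox","lid_hinge","lid_back","flap_hinge","flap_edge","wax_tin"]:
    m=r.mark_of("wrist",n); print(n,[(np.round(q["position"],3).tolist(),round(q["confidence"],2)) for q in m[:2]])
```

```text
t 4.15 p [0.361 0.246 0.292] yaw 19.7 z [ 0.001  0.    -1.   ] F [ 0.   0.6 -0.6] q [ 0.51  0.12 -1.22  1.96  0.12  1.14 -0.42] w -0.0
toolbox [([0.383, 0.252, 0.002], 0.76)]
lid_hinge [([0.461, 0.276, 0.072], 0.72), ([0.482, 0.281, 0.135], 0.29)]
lid_back [([0.478, 0.282, 0.136], 0.6)]
flap_hinge [([0.352, 0.347, 0.052], 0.92)]
flap_edge []
wax_tin [([0.388, 0.322, 0.01], 0.65)]
```

View pics/w2.png

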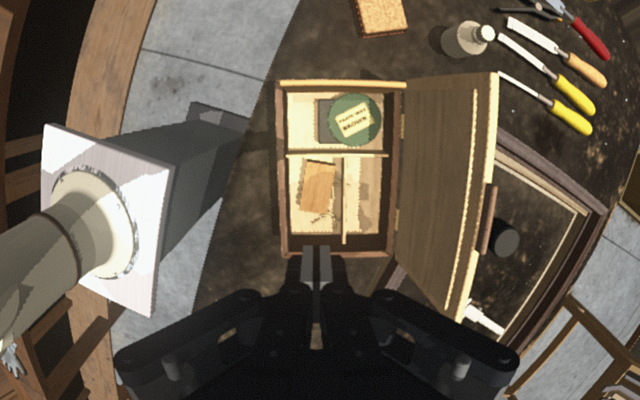

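The wrist view shows the flap edge-on along (285–400, 85), the tin under it at (355,120) and the lid at (445,200). The tool is square to the box. Next I'll go to the left of the flap and descend.

Emit:
{"fn": "carry_out", "kwargs": {"moves": [0.004,-0.046,0,0,0,0,0,0.004,-0.046,0,0,0,0,0,0.004,-0.046,0,0,0,0,0,0,0,0.06,0,0,0,0,0,0,0.06,0,0,0,0]}}

```text
t: 5.12
tcp_pos: [0.3274, 0.3798, 0.1695]
tcp_rot: [0.985, 0.171, 0.0, -0.0]
wrist_force: [2.0, 0.5, 0.9]
width: 0.0003
```

Emit:
{"fn": "carry_out", "kwargs": {"moves": [0,0,0.03,0,0,0,0,0,0,0.03,0,0,0,0,0,0,0,0,0,0,0]}}

```text
t: 5.5
tcp_pos: [0.3256, 0.3774, 0.1088]
tcp_rot: [0.985, 0.171, -0.002, 0.002]
wrist_force: [0.8, 0.2, 0.3]
width: -0.0005
```

Run:
```python
from h import *
import cv2
s=st()
o=np.array([.383,.2505]);y=np.radians(20);ex=np.array([np.cos(y),np.sin(y)]);ey=np.array([-ex[1],ex[0]])
d=s["tcp_pos"][:2]-o;print("box",d@ex,d@ey)
im,d=r.get_image("wrist"); cv2.imwrite("pics/w3.png",im)
```

```text
t 5.5 p [0.326 0.377 0.109] yaw 19.7 z [-0.004 -0.004 -1.   ] F [0.8 0.2 0.3] q [-0.14  0.57 -0.96  2.01  0.61  0.89 -1.1 ] w -0.0
box -0.010557375992572593 0.13885987737408056
```

View pics/w3.png

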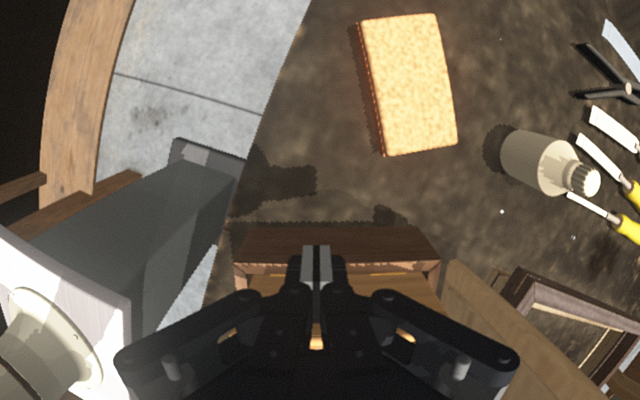

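Emit:
{"fn": "carry_out", "kwargs": {"moves": [0,0.02,0,0,0,0,0,0,0.018,0,0,0,0,0,0,0.016,0.001,0,0,0,0,0,0.014,0.006,0,0,0,0,0,0.01,0.008,0,0,0,0]}}

```text
t: 6.18
tcp_pos: [0.3535, 0.3059, 0.0967]
tcp_rot: [0.985, 0.171, 0.001, -0.0]
wrist_force: [-0.2, 0.3, -0.3]
width: 0.0001
```

Emit:
{"fn": "carry_out", "kwargs": {"moves": [0,0.006,0.01,0,0,0,0,0,0.004,0.01,0,0,0,0,0,0.003,0.01,0,0,0,0,0,0,0,0,0,0,0]}}

```text
t: 6.68
tcp_pos: [0.3557, 0.2938, 0.0653]
tcp_rot: [0.985, 0.172, -0.001, 0.0]
wrist_force: [0.2, -0.9, 0.7]
width: 0.0003
```

```bash
cat >> h.py <<'E'
def box(s):
    o=np.array([.383,.2505]);y=np.radians(20);ex=np.array([np.cos(y),np.sin(y)]);ey=np.array([-ex[1],ex[0]])
    d=s["tcp_pos"][:2]-o;print("box",np.round([d@ex,d@ey,s["tcp_pos"][2]],4))
E
python3 - <<'E'
from h import *
import cv2
s=st();box(s)
im,d=r.get_image("wrist"); cv2.imwrite("pics/w4.png",im)
im,d=r.get_image("scene"); cv2.imwrite("pics/s4.png",cv2.resize(im[150:350,150:400],None,fx=3,fy=3))
E
```

```text
t 6.67 p [0.356 0.294 0.065] yaw 19.9 z [-0.002 -0.001 -1.   ] F [ 0.2 -0.9  0.7] q [ 0.    0.58 -0.91  2.12  0.68  0.76 -1.  ] w 0.0
box [-0.0108  0.05    0.0653]
```

View pics/s4.png

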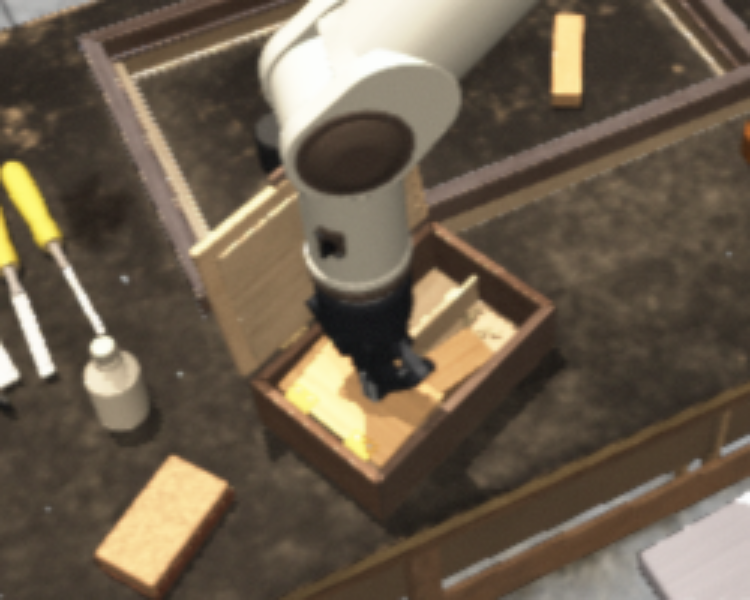

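The scene view shows the flap folded nearly down, with the finger on it at about (375,395). Now I'll press it flat.

Emit:
{"fn": "carry_out", "kwargs": {"moves": [0,0.003,0.005,0,0,0,0,0,0,0.005,0,0,0,0,0,0,0.003,0,0,0,0,0,0,0,0,0,0,0]}}

```text
t: 7.28
tcp_pos: [0.3575, 0.2913, 0.0532]
tcp_rot: [0.985, 0.172, -0.0, 0.0]
wrist_force: [1.1, -0.4, 0.2]
width: 0.0002
```

Emit:
{"fn": "carry_out", "kwargs": {"moves": [0,0,0.002,0,0,0,0,0,0,0.002,0,0,0,0,0,0,0,0,0,0,0]}}

```text
t: 7.65
tcp_pos: [0.3578, 0.2914, 0.0523]
tcp_rot: [0.985, 0.172, 0.001, 0.002]
wrist_force: [-8.6, -11.4, 46.1]
width: 0.0002
```

Flat contact confirmed at z = 0.052, with the force at 46 N. Backing off straight up.

Emit:
{"fn": "carry_out", "kwargs": {"moves": [0,0,-0.02,0,0,0,0,0,0,-0.06,0,0,0,0,0,0,-0.06,0,0,0,0,0,0,-0.06,0,0,0,0,0,0.02,-0.045,0,0,0,0]}}

```text
t: 8.28
tcp_pos: [0.3639, 0.2741, 0.2967]
tcp_rot: [0.985, 0.174, 0.001, -0.001]
wrist_force: [0.7, -1.2, -0.4]
width: -0.0003
```

Run:
```python
from h import *
import cv2
s=st();box(s)
im,d=r.get_image("wrist"); cv2.imwrite("pics/w5.png",im)
for n in ["toolbox","lid_hinge","lid_back","flap_edge"]:
    m=r.mark_of("wrist",n); print(n,[(np.round(q["position"],3).tolist(),round(q["confidence"],2)) for q in m[:2]])
```

```text
t 8.28 p [0.364 0.274 0.297] yaw 20.0 z [ 0.002  0.001 -1.   ] F [ 0.7 -1.2 -0.4] q [ 0.46  0.21 -1.29  1.92  0.22  1.17 -0.56] w -0.0
box [-0.0099  0.0287  0.2967]
toolbox [([0.383, 0.248, 0.003], 0.69)]
lid_hinge [([0.458, 0.275, 0.074], 0.62)]
lid_back [([0.481, 0.279, 0.136], 0.64)]
flap_edge [([0.383, 0.266, 0.05], 0.79)]
```

View pics/w5.png

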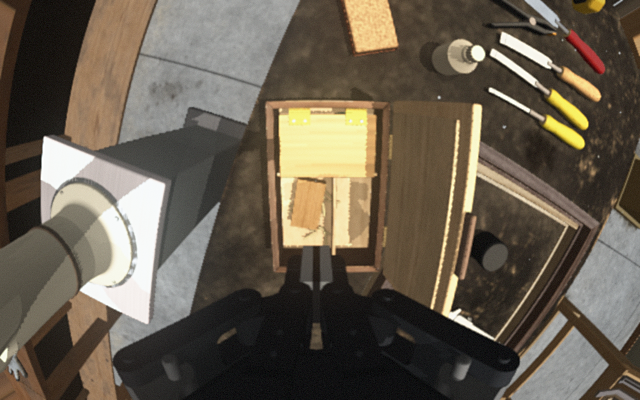

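The wrist view shows the flap lying flat at about (325,145), the block still inside at (308,203) and the lid still open at (430,200). Next I'll go over the lid and down behind it.

Emit:
{"fn": "carry_out", "kwargs": {"moves": [0.045,0.007,0,0,0,0,0,0.045,0.007,0,0,0,0,0,0.045,0.007,0,0,0,0,0,0.045,0.007,0,0,0,0,0,0,0,0,0,0,0,0]}}

```text
t: 9.15
tcp_pos: [0.5443, 0.3076, 0.2903]
tcp_rot: [0.985, 0.172, -0.002, -0.0]
wrist_force: [0.1, 0.4, 0.2]
width: -0.0001
```

Run:
```python
from h import *
import cv2
s=st();box(s)
im,d=r.get_image("wrist"); cv2.imwrite("pics/w6.png",im)
```

```text
t 9.15 p [0.544 0.308 0.29 ] yaw 19.8 z [-0.005 -0.    -1.   ] F [0.1 0.4 0.2] q [ 0.16  0.59 -1.06  1.53  0.51  1.33 -0.61] w -0.0
box [ 0.1711 -0.0015  0.2903]
```

View pics/w6.png

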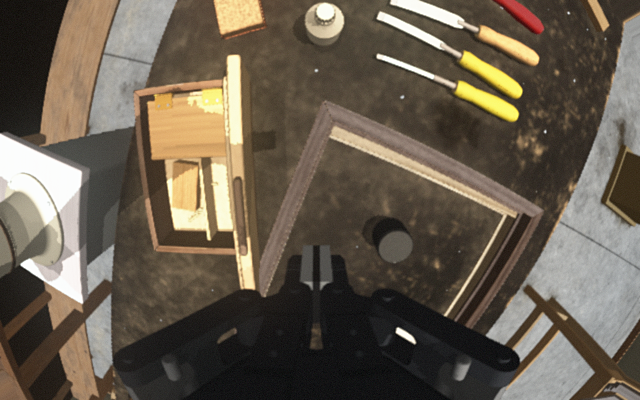

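Emit:
{"fn": "carry_out", "kwargs": {"moves": [0,0,0.045,0,0,0,0,0,0,0.045,0,0,0,0,-0.025,0,0,0,0,0,0,-0.025,0,0,0,0,0,0,-0.02,0,0,0,0,0,0]}}

```text
t: 9.82
tcp_pos: [0.4748, 0.2839, 0.2037]
tcp_rot: [0.985, 0.174, -0.0, 0.0]
wrist_force: [2.1, 1.3, 2.0]
width: 0.0004
```

Emit:
{"fn": "carry_out", "kwargs": {"moves": [-0.016,0,0,0,0,0,0,-0.016,0,0.004,0,0,0,0,-0.016,0,0.005,0,0,0,0,-0.016,0,0.007,0,0,0,0,0,0,0,0,0,0,0]}}

```text
t: 10.45
tcp_pos: [0.4149, 0.2611, 0.1876]
tcp_rot: [0.985, 0.173, -0.001, 0.001]
wrist_force: [0.3, -0.1, -1.0]
width: -0.0001
```

Run:
```python
from h import *
import cv2
s=st();box(s)
im,d=r.get_image("wrist"); cv2.imwrite("pics/w7.png",im)
im,d=r.get_image("scene"); cv2.imwrite("pics/s7.png",cv2.resize(im[150:350,150:400],None,fx=3,fy=3))
```

```text
t 10.45 p [0.415 0.261 0.188] yaw 19.9 z [-0.001 -0.002 -1.   ] F [ 0.3 -0.1 -1. ] q [ 0.29  0.46 -1.12  1.97  0.49  1.02 -0.71] w -0.0
box [ 0.0336 -0.001   0.1876]
```

View pics/s7.png

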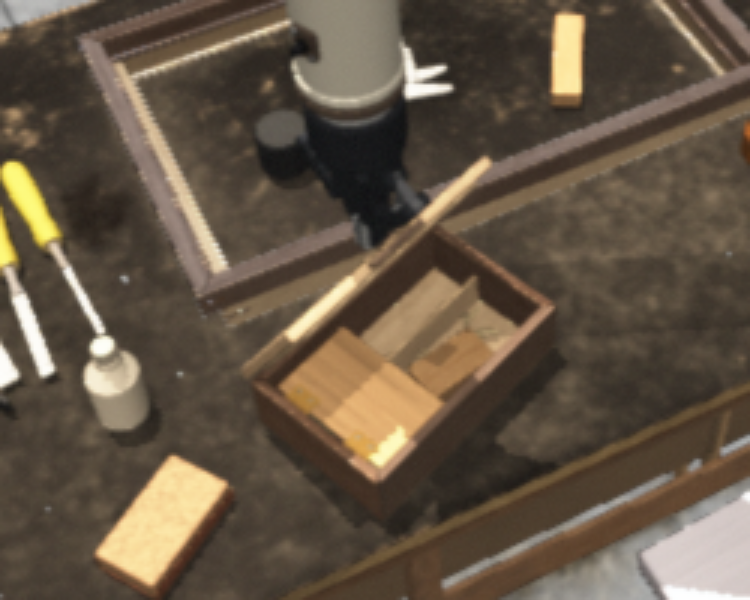

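The lid has come over to about 60° (its edge runs from about (250,370) to (485,165)). Continuing along the arc.

Emit:
{"fn": "carry_out", "kwargs": {"moves": [-0.012,0,0.014,0,0,0,0,-0.01,0,0.014,0,0,0,0,-0.008,0,0.014,0,0,0,0,-0.006,0,0.014,0,0,0,0,-0.004,0,0.014,0,0,0,0]}}

```text
t: 11.18
tcp_pos: [0.379, 0.248, 0.1173]
tcp_rot: [0.985, 0.172, -0.0, 0.0]
wrist_force: [-0.0, 0.3, 2.4]
width: -0.0001
```

Emit:
{"fn": "carry_out", "kwargs": {"moves": [-0.004,0,0.01,0,0,0,0,-0.004,0,0.01,0,0,0,0,-0.002,0,0.008,0,0,0,0,0,0,0.006,0,0,0,0,0,0,0,0,0,0,0]}}

```text
t: 11.8
tcp_pos: [0.3699, 0.2448, 0.0839]
tcp_rot: [0.985, 0.172, -0.0, -0.0]
wrist_force: [0.1, -0.3, 0.2]
width: -0.0
```

Run:
```python
from h import *
import cv2
s=st();box(s)
im,d=r.get_image("scene"); cv2.imwrite("pics/s8.png",cv2.resize(im[150:350,150:400],None,fx=3,fy=3))
```

```text
t 11.8 p [0.37  0.245 0.084] yaw 19.8 z [-0.001 -0.    -1.   ] F [ 0.1 -0.3  0.2] q [ 0.18  0.54 -0.99  2.15  0.65  0.79 -0.89] w -0.0
box [-0.0143 -0.0009  0.0839]
```

View pics/s8.png

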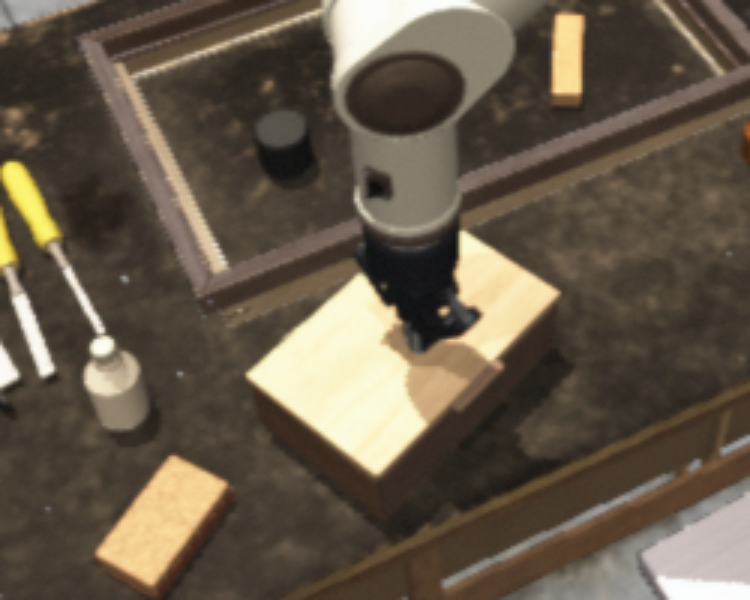

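The lid is nearly shut, with the finger on it at about (425,345). Pressing the last 7 mm gently.

Emit:
{"fn": "carry_out", "kwargs": {"moves": [-0.01,0,0.003,0,0,0,0,0,0,0.003,0,0,0,0,0,0,0.002,0,0,0,0,0,0,0,0,0,0,0]}}

```text
t: 12.35
tcp_pos: [0.3602, 0.2411, 0.077]
tcp_rot: [0.985, 0.172, -0.0, 0.001]
wrist_force: [-4.2, -4.2, 17.6]
width: 0.0002
```

Emit:
{"fn": "carry_out", "kwargs": {"moves": [0,0,0.001,0,0,0,0,0,0,0,0,0,0,0,0,0,0,0,0,0,0]}}

```text
t: 12.72
tcp_pos: [0.3602, 0.2411, 0.0768]
tcp_rot: [0.985, 0.172, 0.0, 0.002]
wrist_force: [-8.0, -7.5, 31.7]
width: -0.0001
```

Emit:
{"fn": "carry_out", "kwargs": {"moves": [0,0,-0.01,0,0,0,0,0,0,-0.05,0,0,0,0,0,0,-0.06,0,0,0,0,0.03,0,-0.05,0,0,0,0,0,0,0,0,0,0,0]}}

```text
t: 13.35
tcp_pos: [0.3929, 0.2535, 0.2492]
tcp_rot: [0.985, 0.171, 0.004, -0.001]
wrist_force: [0.1, -0.5, -0.6]
width: 0.0003
```

Run:
```python
from h import *
import cv2
s=st();box(s)
im,d=r.get_image("wrist"); cv2.imwrite("pics/w9.png",im)
for c in ["scene","top"]:
  im,d=r.get_image(c); cv2.imwrite(f"pics/{c}9.png",im)
  k=r.get_calibration(c);K=k["camera_matrix"];T=k["pose"]
  m=r.silhouettes(c,"toolbox_lid")
  for n in ["toolbox","lid_back","amber_jar","marking_gauge","glue","sanding_block","black_jar"]:
    q=r.mark_of(c,n); print(c,n,[(np.round(x["position"],3).tolist(),round(x["confidence"],2)) for x in q[:1]])
  if m:
    v,u=np.nonzero(cv2.erode(m[0]["pixels"].astype(np.uint8),np.ones((3,3)))); z=d[v,u]; g=z>0;u,v,z=u[g],v[g],z[g]
    P=np.c_[(u-K[0,2])/K[0,0]*z,-(v-K[1,2])/K[1,1]*z,-z]@T[:3,:3].T+T[:3,3]
    P=P[(P[:,2]>.06)&(P[:,2]<.12)]
    o=np.array([.383,.2505]);y=np.radians(20);ex=np.array([np.cos(y),np.sin(y)])
    a=(P[:,:2]-o)@ex
    for lo in np.arange(-.08,.09,.03):
        w=(a>lo)&(a<lo+.03); 
        if w.sum()>5: print(c,round(lo,2),w.sum(),np.round(np.median(P[w,2]),4))
```

```text
t 13.35 p [0.393 0.254 0.249] yaw 19.7 z [ 0.007  0.004 -1.   ] F [ 0.1 -0.5 -0.6] q [ 0.44  0.33 -1.25  1.96  0.35  1.09 -0.62] w 0.0
box [ 0.0104 -0.0006  0.2492]
scene toolbox [([0.383, 0.244, 0.001], 0.67)]
scene lid_back [([0.398, 0.253, 0.076], 0.96)]
scene amber_jar [([0.454, -0.192, -0.001], 0.53)]
scene marking_gauge []
scene glue [([0.489, 0.486, 0.004], 0.63)]
scene sanding_block [([0.36, 0.493, -0.004], 0.72)]
scene black_jar [([0.689, 0.24, -0.004], 0.85)]
scene -0.08 742 0.077
scene -0.05 884 0.0773
scene -0.02 864 0.0771
scene 0.01 842 0.0771
scene 0.04 817 0.0772
scene 0.07 173 0.0768
top toolbox [([0.381, 0.251, -0.0], 0.79)]
top lid_back [([0.396, 0.255, 0.077], 0.81)]
top amber_jar [([0.454, -0.191, -0.002], 0.46)]
top marking_gauge [([0.402, -0.338, 0.003], 0.66)]
top glue [([0.359, 0.495, 0.001], 0.64)]
top sanding_block [([0.361, 0.496, -0.001], 0.65)]
top black_jar [([0.691, 0.237, -0.004], 0.66)]
top -0.08 117 0.0765
top -0.05 252 0.0761
top -0.02 283 0.0762
top 0.01 305 0.076
top 0.04 341 0.0762
top 0.07 113 0.0763
```

View pics/w9.png

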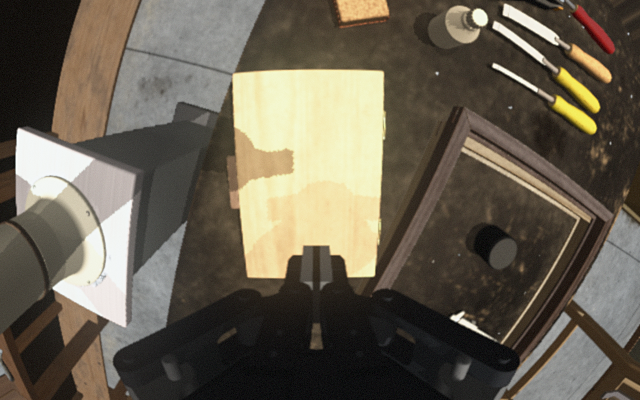

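The wrist view shows the lid shut flat over the box at about (310,175), and the finger well clear above it. The depth readings put the lid level at 76–77 mm.

```bash
python3 -c "
from cell import r
print(r.finish_job())"
```

```text
the job is handed in; nothing more can be done
None
```

The box is closed and the job is handed in (no verdict is reported); the last move ended at 13.4 s on the robot's clock, well within the 51 s.

**What I did:** With the shut fingertips I folded the inner board down from its left side and pressed it flat. Contact was at z = 52 mm with about 46 N at the wrist, firmer than it needed. I then went over the lid, pushed it forward from behind, and pressed it shut with up to about 32 N.

**Last checks:**
- **Lid:** depth from both fixed cameras shows the top level at 76–77 mm across its whole length, matching the stated 77 mm for shut.
- **Inner board:** before the lid closed, the network placed its free edge at z = 50 mm, and the picture showed it flat.
- **Tin and block:** the block was still inside in the pictures before closing. I did not see the tin after it was covered by the inner board, nor either item once the lid was shut.
- **Bystanders:** each one was found again within a few millimetres of its starting position.
- **Robot:** the gripper ended about 17 cm above the lid, touching nothing.

**Readings that disagreed:** the top camera's glue mark came back at the sanding block's position. The scene camera put the glue where it started, so I take that as a mix-up. The scene camera missed the marking gauge, but the top camera found it in place.

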